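# Turn a shoe rasp point-down with the help of a spring clip

### The arm

A 6-joint arm with a two-finger parallel gripper is mounted at the origin on the work surface. World frame = base frame: x ahead of the robot, y to its left, z up, the work surface at z = 0. Lengths are in mm, angles in rad, forces in N, time in s.
With the tool pointing down it reaches from about 400 to 925 mm from the base axis. Payload 12.5 kg.
Tool frame: the origin (TCP) lies midway between the tips of the shut fingers; the grasp point (between the pads) lies 19 mm behind it (env.grip_depth is the distance from the TCP to the grasp point, in mm); z points along the fingers, y is the line along which they close (so a half turn about z gives the same grasp; the last joint's range is limited). The gripper opens to 95 mm and grips with 3 to 60 N. Pads are 20 mm wide; open, the fingers measure 119 mm over their backs; the gripper's body (75 mm by 180 mm) begins 59 mm behind the grasp point.
Start: joints at [-1.285, 0.491, 1.559, -0, 1.092, -0.106], TCP at [238.682, -577.649, 214.661] pointing down, gripper open.
Joint ranges: [-3.1, 3.1], [-0.84, 2.19], [0.05, 2.79], [-1.13, 4.28], [0.06, 2.93], [-2.69, 2.69]. Speed limits (rad/s): [2.22, 2.22, 2.79, 3.14, 3.14, 3.14].

### API

Orientations are given as [roll, pitch, yaw] about the fixed x, y, z axes, in that order (R = Rz(yaw) Ry(pitch) Rx(roll)).
In Python, from cell import monitor, viewer, order, env gives the robot as it stands.
- The arm moves only by the tool move_arm, never from a script. Its argument "moves" is one flat list of numbers, 4 for each row, row after row: the shift along the tool's x, y, z normalised to -1 to 1, where 1 is 0.15 m, then the turn about the tool's z normalised to -1 to 1, where 1 is pi/2 rad. A call has 1 to 10 rows; each row shifts and turns the commanded pose from where the row before left it, along the tool's axes as they then stand; what a row does not reach is not made up. A row lasts 1/8 s, in which the tool goes at most 62.5 mm and 10.7 degrees, less where a joint would pass 70% of its speed; a pose out of reach is approached as far as the arm can. A call with a number of a shift or a turn outside -1 to 1 is refused whole. A call with a gripper value outside its range is refused whole. "claw" is the finger opening in mm, from 0 to 95.1, set as the call begins (left out, the last holds). The fingers move at their own pace and stop on an object; the grip force is fixed at half the most. Time passes only in rows, so rows that do not move let the fingers close. It gives the time, the measured TCP pose, the force, the opening and the grip force at its end, in the units of the state.
- monitor.state(): the state, without advancing time (a new reading comes with each control period).
- viewer.read_camera(name): name is "side" or "top" or "wrist"; returns the picture (384x512x3 uint8, red, green, blue); there is no depth.
- viewer.camera_info(name): a dict with "K" (3x3 intrinsics, pixels), "dist_coeffs" ([k1, k2, p1, p2, k3] as OpenCV has them; the pictures are not rectified), "camera_from_world" (4x4, takes a point from world to camera coordinates). Camera axes: x right, y down, z forward; pixel columns grow to the right and rows downward; lengths in mm; the calibration is good to about 2 mm. A picture is of the moment at which its call begins: read the wrist's pose just before it. camera_info takes no time and is no camera call; for the wrist camera it gives the pose at the moment of the call.
- order.job_done(): hands the job in; it is judged then, once.
The state is a dict: "t": time; "joints": joint angles; "qvel": joint speeds; "tau": joint torques, N m; "eef_pos": TCP position; "tcp_rot": TCP orientation; "ft_force": force on the tool from outside, world axes, zero at the start; "moment": the same for the moment, N m; "opening": opening from 0.0 (shut) to 1.0 (fully open); "grip_force": force on a finger pad.
Only numpy, scipy, OpenCV 4.12 (cv2) and the standard library are available. Lean on these libraries where they do the work, as an engineer would, in place of code of your own. Each camera call takes 0.05 s, during which the arm holds its last target. There are 200 camera calls.

### The job

The rasp was put away the wrong way round: its wooden handle is down in the sloping tool block and the steel sticks out. Draw it out, snap it by its collar fully into the spring clip on the stand and let go of it there, then take it from the other side by its handle and put it back in its empty slot, steel first and fully home, and leave it. Never lay or drop the rasp on the bench, and leave the other things as they are.

Things in the scene. Friction and masses are not known exactly. Their poses are not given: they have to be found in the camera images.
- rasp: Shoe rasp, 200 mm long, 0.14-0.27 kg, balanced near its origin: on its axis, mid-collar; x runs to the steel tip. Collar 22 mm round, x -18 to 18 mm; flat steel 18 to 102 mm, 9 thick (y), 20 wide (z); light wooden handle 24 mm round, -18 to -98 mm. Starts with its handle end on the floor of one slot, x up and out along the slot, y level. May turn about its axis when clipped.
- rasp_tip (a point): Middle of the steel end of the rasp, on its axis, 102 mm from the origin.
- rasp_handle_end (a point): Middle of the handle end of the rasp, on its axis, 98 mm from the origin.
- slots: Wooden block with two parallel sloping slots. Origin midway between the slot floors, 40 mm above the bench; x out along the slots, rising 40 degrees; y level, across; z square to the slope, up. Slots are 34 x 34 mm inside, 112 mm deep, centred on y = +40 and -40 mm. Block outside 170 (y) x 122 (x) x 50 mm (z); highest edge about 130 mm above the bench. Fixed.
- slot_a (a point): Centre of the floor of the slot at y = +40 mm of the slots.
- slot_b (a point): Centre of the floor of the slot at y = -40 mm of the slots.
- scraper: Another tool, rightly stored in the other slot: 18 mm steel rod, then a dark stubby handle up to 30 mm thick. It stands 60 mm out beyond the slot's mouth at the most. Origin on its axis 95 mm from its steel tip; x towards that tip (down the slot). To be left alone.
- clip_seat (a point): Point on the collar's axis when the rasp is fully seated, 100 mm above the bench. x level, along the rasp when clipped (either way round, rasp origin at this point); y level, across; z up. Sprung jaws 26 mm long (x) at y = +-15 mm; lips 7 mm above the axis, 18 mm apart; guides above flare to 44 mm apart, top 32 mm above the axis. Push straight down with 5 to 15 N; pull straight up likewise.
- clip: The clip's fixed stand: foot 100 mm (x) by 110 mm (y), 12 mm thick, origin under its centre; post 26 by 30 mm; rubber seat 89 mm up, right under the collar.
- jaw_l (a joint): Spring jaw at the +y side of the clip, rad, 0 at rest; it opens outwards as the collar is pushed through, at most 0.5.
- jaw_r (a joint): Spring jaw at the -y side, likewise.
- polish: Flat dark polish tin, 76 mm across, 30 mm high, loose on the bench; origin at its underside. To be left alone.
- hammer: Hammer lying flat, loose on the bench; origin at its underside. To be left alone.
- glue: White glue bottle, 44 mm across, 110 mm high, loose on the bench; origin at its underside. To be left alone.
- brush: Shoe brush, 150 by 50 mm, 45 mm high, loose on the bench; origin at its underside. To be left alone.
- last: Wooden shoe last, about 225 mm long, 85 mm high, loose on the bench; origin at its underside. To be left alone.
- spray: White spray bottle, 68 mm across, 200 mm high, loose on the bench; origin at its underside. To be left alone.
- dye: Amber dye jar, 48 mm across, 90 mm high, loose on the bench; origin at its underside. To be left alone.
Not all that is in view belongs to the job. Leave any pink or purple look-alike of the rasp alone.

How it is judged (in metres and radians):
On the way, in this order (a step that is already met when the one before it is completed fails the run):
1. the rasp sits by its collar fully down in the spring clip, lined up with it, and the fingers have let go of it (distance between rasp and clip_seat below 0.01 m and z of rasp in the frame of clip_seat below 0.0035 m and angle between the x axis of rasp and the x axis of clip, either way round below 0.12 rad and contact force between the fingers and rasp below 0.1 N), for 0.3 s.
2. the rasp is lifted clear above the clip, held by its handle (z of rasp in the frame of clip_seat above 0.04 m and distance between the grasp point and rasp_handle_end below 0.09 m and contact force between the fingers and rasp above 0.5 N), for 0.1 s.
At the end, for the whole second after the job is handed in: The rasp rests steel-down in a slot of the block with its steel end within 8 mm of the slot's floor (and within 18 mm of the floor's centre), its handle end pointing out along the slot, released and still; the scraper is still in its slot, within 15 mm of where it was ((distance between rasp_tip and slot_a below 0.018 m or distance between rasp_tip and slot_b below 0.018 m) and x of rasp_tip in the frame of slots below 0.008 m and x of rasp_handle_end in the frame of slots above 0.19 m and linear speed of rasp below 0.02 m/s and contact force between the fingers and rasp below 0.1 N and distance of scraper from where it was at the start of the episode below 0.015 m); the robot touches nothing.
It fails at once if the rasp dropped or laid on the bench (height (world z) of rasp below 0.05 m).
It fails at once if the scraper pulled or knocked more than 15 mm from where it was (distance of scraper from where it was at the start of the episode above 0.015 m).
It fails at once if a loose thing on the bench pushed or knocked more than 30 mm from where it was (distance of any of polish, hammer, glue, brush, last, spray, dye from where it was at the start of the episode above 0.03 m).
It also fails if it takes over 67 s, if anything falls off the work surface, if the arm or the gripper's body presses on something with over 40 N, if the wrist force passes 120 N, or if a joint passes its speed limit or range.

## Working session

There is one attempt and no reset: what is moved stays moved. The work goes in short steps, Python scripts to look and compute and a tool call to move; the robot and the scene stay as the last step left them, time stands still between calls to the robot, and variables do not carry over. Pictures are saved under pics/ and viewed, at most 10 in all, crops included, and the job is handed in when it is done.

Besides the shell and the picture viewer there is one more tool, called after ">>>" as name(argument=value, ...) on one line, values as JSON. move_arm: Moves the arm, as the interface text tells. Scaled input: -1 to 1 covers 0.15 m each way for a shift and pi/2 rad each way for a turn. Its arguments: {"type":"object","properties":{"moves":{"type":"array"},"claw":{"type":"number"}},"required":["moves"]}

```bash
mkdir -p pics; ls; python3 - <<'E'
from cell import monitor, viewer, order, env
import cv2, numpy as np
print(monitor.state())
for n in ("side","top"):
    im=viewer.read_camera(n); cv2.imwrite(f"pics/{n}0.png",cv2.resize(im[:,:,::-1],(800,600),interpolation=cv2.INTER_CUBIC))
    cv2.imwrite(f"pics/raw_{n}0.png",im[:,:,::-1])
    c=viewer.camera_info(n); print(n,c)
E
```

```text
pics
{'t': 0.0, 'joints': array([-1.28458393e+00,  4.91567913e-01,  1.55945376e+00, -1.24062497e-05,
        1.09170837e+00, -1.05616264e-01]), 'qvel': array([-0.00105557, -0.00060228,  0.00047899, -0.00105175,  0.00022381,
       -0.00065941]), 'tau': array([ 3.59535778e-03, -6.12636924e+01, -2.58173239e+01,  6.93198829e-02,
        4.83769155e-02, -1.42787821e-04]), 'eef_pos': array([ 238.61269087, -577.38918173,  214.05507727]), 'tcp_rot': array([-3.14046044e+00, -1.08962344e-04,  3.91834322e-01]), 'ft_force': array([-0.19285082, -0.23649214, -1.19630792]), 'moment': array([ 0.02409402, -0.00336322, -0.03613091]), 'grip_force': 0.0, 'opening': 0.9976106744958675}
side {'K': array([[478.45798931,   0.        , 252.70537036],
       [  0.        , 478.45798931, 190.32655332],
       [  0.        ,   0.        ,   1.        ]]), 'dist_coeffs': array([0.01312965, 0.        , 0.        , 0.        , 0.        ]), 'camera_from_world': array([[-9.68136868e-01, -2.50055435e-01, -1.35382414e-02,
         4.75025924e+02],
       [-1.80363765e-01,  7.33775450e-01, -6.55013359e-01,
         2.06734965e+02],
       [ 1.73723680e-01, -6.31700774e-01, -7.55496006e-01,
         1.33929927e+03],
       [ 0.00000000e+00,  0.00000000e+00,  0.00000000e+00,
         1.00000000e+00]])}
top {'K': array([[386.19384401,   0.        , 255.28397234],
       [  0.        , 386.19384401, 191.52349306],
       [  0.        ,   0.        ,   1.        ]]), 'dist_coeffs': array([-0.03398316,  0.        ,  0.        ,  0.        ,  0.        ]), 'camera_from_world': array([[ 9.90150677e-03, -9.99943795e-01, -3.79033903e-03,
        -6.14875829e+01],
       [-9.78126006e-01, -8.89770222e-03, -2.07822874e-01,
         5.10650456e+02],
       [ 2.07777468e-01,  5.76518877e-03, -9.78159131e-01,
         1.42659313e+03],
       [ 0.00000000e+00,  0.00000000e+00,  0.00000000e+00,
         1.00000000e+00]])}
```

View pics/side0.png

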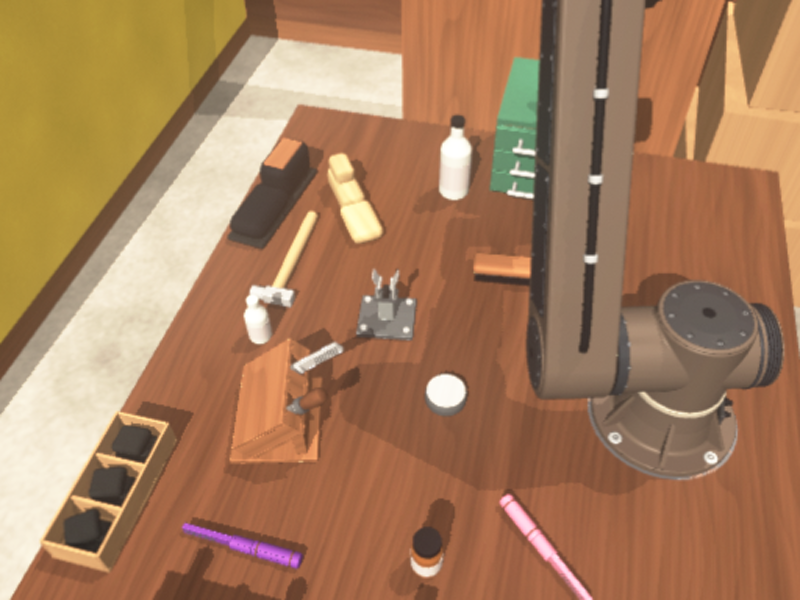

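View pics/top0.png

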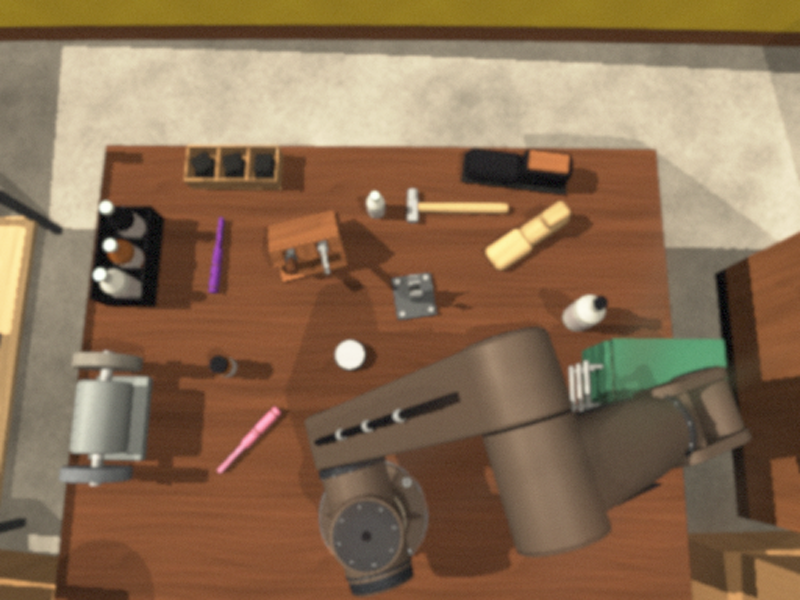

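Candidates for the rasp:
- grey steel sticking out of the block, side (320,357) / top (322,255). I choose this one: it is flat steel coming out of a slot.
- dark tool in the other slot, side (310,400): the scraper.
- purple stick, side (240,545), and pink stick, side (545,545): look-alikes.

Next is one close crop from both cameras to check this.

```bash
cat > h.py <<'E'
import numpy as np, cv2
from scipy.spatial.transform import Rotation as R
def P(c,p): # project world mm points
    M=c["camera_from_world"]
    return cv2.projectPoints(np.float64(p).reshape(-1,3),cv2.Rodrigues(M[:3,:3])[0],M[:3,3],c["K"],c["dist_coeffs"])[0].reshape(-1,2)
def ray(c,px):
    M=c["camera_from_world"]; u=cv2.undistortPoints(np.float64(px).reshape(-1,1,2),c["K"],c["dist_coeffs"]).reshape(-1,2)
    d=np.c_[u,np.ones(len(u))]@M[:3,:3]; return -M[:3,:3].T@M[:3,3],d
def atz(c,px,z):
    o,d=ray(c,px); z=np.broadcast_to(z,len(d)); return o+d*((z-o[2])/d[:,2])[:,None]
E
python3 - <<'E'
import cv2,numpy as np
s=cv2.imread("pics/raw_side0.png")[165:305,140:280]; t=cv2.imread("pics/raw_top0.png")[120:215,160:290]
a=cv2.resize(s,(400,400),interpolation=cv2.INTER_CUBIC)
a=cv2.resize(s,(560,560),interpolation=cv2.INTER_CUBIC)
cv2.imwrite("pics/cs.png",a); cv2.imwrite("pics/ct.png",cv2.resize(t,(780,570),interpolation=cv2.INTER_CUBIC))
E
```

```text
(no output)
```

View pics/cs.png

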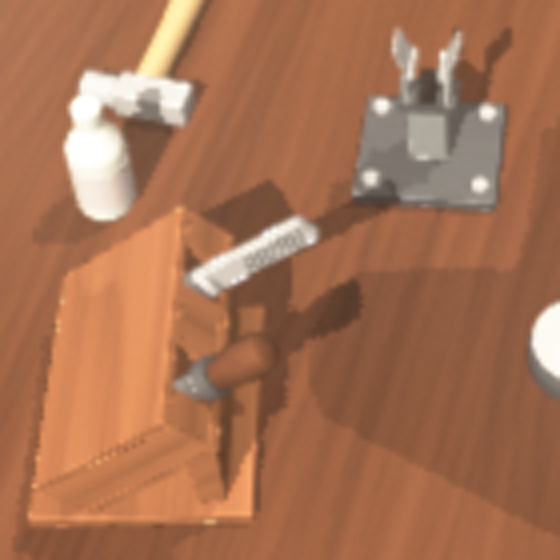

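View pics/ct.png

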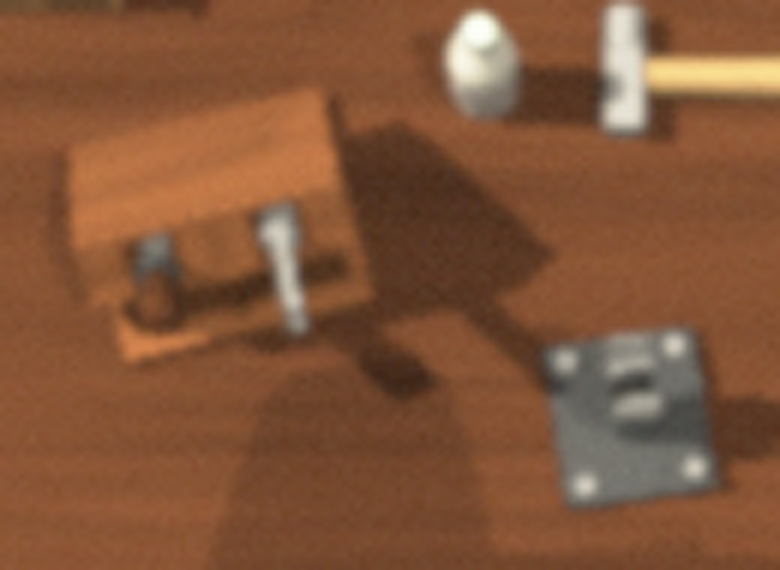

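The crops confirm the choice: toothed flat grey steel in the right-hand slot (side crop from (205,280) to its tip at (305,230); top crop tip at (298,325)). The clip's jaws lie one above the other in the top crop at (632,355) and (637,405), so the clip's x runs roughly along world y.

```bash
cat > fit.py <<'E'
from cell import viewer
from h import *
from scipy.optimize import least_squares
T,S=viewer.camera_info("top"),viewer.camera_info("side")
tp=lambda l:np.array(l)/6+[160,120]-0.4; sp=lambda l:np.array(l)/4+[140,165]-0.4
a=np.radians(40)
def blk(p,pts): # slots frame -> world, yaw of slots x
    M=R.from_euler("z",p[2]).as_matrix()@R.from_euler("y",-a).as_matrix()
    return np.array(pts)@M.T+[p[0],p[1],40]
# slots corners: y=+85 is right in top
bt=[[112,-85,25],[112,85,25],[-10,85,25],[-10,-85,25]]; bti=tp([[75,248],[340,193],[325,92],[70,150]])
bs=[[112,85,25],[112,-85,25],[-10,85,25]]; bsi=sp([[180,208],[165,428],[65,275]])
f=lambda p:np.r_[(P(T,blk(p,bt))-bti).ravel(),(P(S,blk(p,bs))-bsi).ravel()]
r=least_squares(f,[650,150,3.0],loss="soft_l1"); print("block",r.x.round(3),f(r.x).round(1))
for n,y in(("a",40),("b",-40)): print("slot",n,blk(r.x,[[0,y,0],[112,y,0],[200,y,0]]).round())
def cl(p,pts): return np.array(pts)@R.from_euler("z",p[2]).as_matrix().T+[p[0],p[1],0]
ct=[[50,55,12],[-50,55,12],[-50,-55,12],[50,-55,12]]  # x along world +y approx? yaw~pi/2 => local y -> -X
cti=tp([[545,348],[690,330],[718,487],[570,507]]); csi=sp([[353,198],[497,208],[508,105],[365,100]])
# local x -> world +Y(left in top), local y -> world -X (down in top)
ct=[[50,-55,12],[-50,-55,12],[-50,55,12],[50,55,12]]
o=P(S,cl([0,0,0],[[0,0,0]]))
best=None
import itertools
for k in range(4):
    cs=np.roll(csi,k,axis=0)
    for fl in (cs,cs[::-1]):
        g=lambda p:np.r_[(P(T,cl(p,ct))-cti).ravel(),(P(S,cl(p,ct))-fl).ravel()]
        q=least_squares(g,[600,-50,1.57])
        if best is None or q.cost<best.cost:best=q
print("clip",best.x.round(3),best.fun.round(1))
tip=tp([[297,328]]);ts=sp([[308,230]])
o1,d1=ray(T,tip);o2,d2=ray(S,ts)
A=np.c_[d1[0],-d2[0]];u=np.linalg.lstsq(A,o2-o1,rcond=None)[0];print("tip",o1+d1[0]*u[0],o2+d2[0]*u[1])
E
python3 fit.py
```

```text
block [696.727 190.401   3.402] [-0.8  0.  -0.2 -1.8 -1.  -0.6 -0.4 -0.   1.7 -0.6 -0.3 -1.2  0.7  0.2]
slot a [[707. 152.  40.]
 [624. 130. 112.]
 [559. 112. 169.]]
slot b [[686. 229.  40.]
 [604. 207. 112.]
 [538. 190. 169.]]
clip [530.645 -91.32    1.736] [-0.9 -0.1 -0.2 -0.9 -0.3 -0.2 -0.8  0.4  0.1 -0.5  0.9 -0.7 -0.2 -0.
  0.2 -0.8]
tip [551.14795846 109.47096016 157.07931578] [557.27557247 109.73275669 158.69724455]
```

>>> move_arm(moves=[0,0,-0.353,0,0,0,-0.353,0,0.28,-0.25,0,0,0.28,-0.25,0,0,0.28,-0.25,0,0,0.28,-0.25,0,0,0.28,-0.25,0,0,0.28,-0.25,0,0,0.28,-0.25,0,0,0.28,-0.25,0,0], claw=95)

```text
t: 1.35
eef_pos: [435.1, -170.3, 320.5]
tcp_rot: [3.142, 0.0, 0.392]
ft_force: [1.2, -1.2, -0.2]
opening: 0.998
grip_force: 0.0
```

>>> move_arm(moves=[0.28,-0.25,0,0,0.28,-0.25,0,0,0.28,-0.25,0,0,0.28,-0.25,0,0,0.28,-0.25,0,0,0,0,0,0.084,0,0,0,0,0,0,0,0])

```text
t: 2.35
eef_pos: [557.0, 80.9, 320.4]
tcp_rot: [3.142, 0.0, 0.262]
ft_force: [-1.0, 0.0, -0.1]
opening: 1.002
grip_force: 0.0
```

```bash
python3 - <<'E'
from cell import monitor, viewer
import cv2,numpy as np
s=monitor.state(); print(s["t"],s["joints"].round(3),s["eef_pos"].round(1),s["tcp_rot"].round(3))
c=viewer.camera_info("wrist"); im=viewer.read_camera("wrist")
np.savez("w1.npz",**c); cv2.imwrite("pics/raw_w1.png",im[:,:,::-1]); cv2.imwrite("pics/w1.png",cv2.resize(im[:,:,::-1],(800,600),interpolation=cv2.INTER_CUBIC))
E
```

```text
2.35 [ 0.027  0.311  1.562 -0.     1.27   1.336] [557.   80.9 320.4] [3.142 0.    0.262]
```

View pics/w1.png

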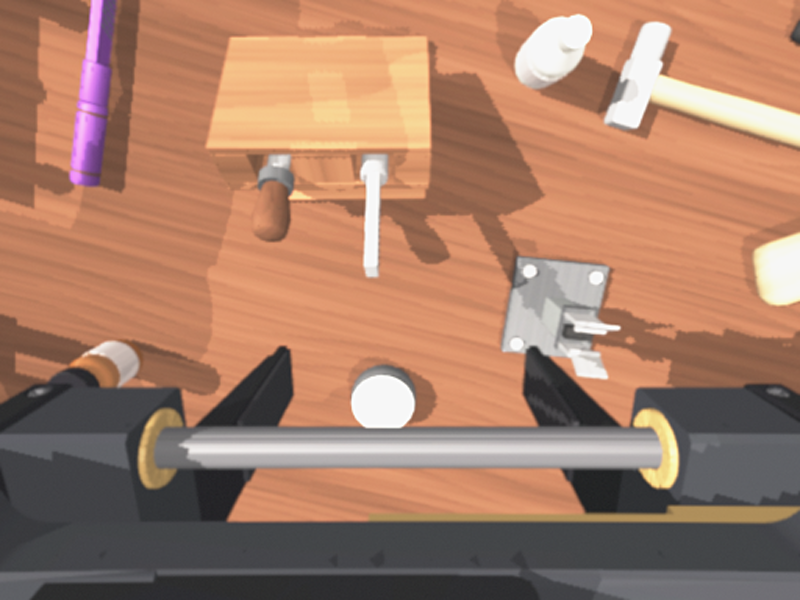

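The wrist view shows the block face with corners (230,37), (429,37), (431,149) and (207,149). The rasp steel runs from (374,170) to its tip at (372,268), the scraper is at (273,205), and the clip foot corners are (517,257), (609,265) and (503,350).

```bash
cat >> fit.py <<'E'
print("---- with wrist")
W=dict(np.load("w1.npz")); wp=lambda l:np.array(l)/1.5625-0.2
bwi=wp([[207,149],[431,149],[429,37],[230,37]])
f2=lambda p:np.r_[f(p)*.5,(P(W,blk(p,bt))-bwi).ravel()]
r=least_squares(f2,r.x,loss="soft_l1"); print("block",r.x.round(3),(P(W,blk(r.x,bt))-bwi).round(1).tolist())
for n,y in(("a",40),("b",-40)): print("slot",n,blk(r.x,[[0,y,0],[112,y,0],[200,y,0]]).round(1).tolist())
print("rasp pred px: collar end top, tip top, tip bottom",(P(W,blk(r.x,[[116,40,6],[200,40,5],[200,40,-15]]))*1.5625).round())
cw=[[50,-55,12],[50,55,12],[-50,-55,12]]; cwi=wp([[517,257],[503,350],[609,265]])
g2=lambda p:np.r_[(P(T,cl(p,ct))-cti).ravel()*.5,(P(S,cl(p,ct))-P(S,cl(best.x,ct))).ravel()*.5,(P(W,cl(p,cw))-cwi).ravel()]
q=least_squares(g2,best.x,loss="soft_l1");print("clip",q.x.round(3),(P(W,cl(q.x,cw))-cwi).round(1).tolist(), "jaw tops px",(P(W,cl(q.x,[[0,22,132],[0,-22,132]]))*1.5625).round().tolist())
E
python3 fit.py
```

```text
block [696.727 190.401   3.402] [-0.8  0.  -0.2 -1.8 -1.  -0.6 -0.4 -0.   1.7 -0.6 -0.3 -1.2  0.7  0.2]
slot a [[707. 152.  40.]
 [624. 130. 112.]
 [559. 112. 169.]]
slot b [[686. 229.  40.]
 [604. 207. 112.]
 [538. 190. 169.]]
clip [530.645 -91.32    1.736] [-0.9 -0.1 -0.2 -0.9 -0.3 -0.2 -0.8  0.4  0.1 -0.5  0.9 -0.7 -0.2 -0.
  0.2 -0.8]
tip [551.14795846 109.47096016 157.07931578] [557.27557247 109.73275669 158.69724455]
---- with wrist
block [698.584 187.906   3.407] [[-0.9, -0.3], [0.4, -0.4], [-0.4, 0.5], [0.3, 0.5]]
slot a [[709.1, 149.3, 40.0], [626.3, 126.8, 112.0], [561.2, 109.2, 168.6]]
slot b [[688.1, 226.5, 40.0], [605.3, 204.0, 112.0], [540.2, 186.4, 168.6]]
rasp pred px: collar end top, tip top, tip bottom [[373. 169.]
 [370. 264.]
 [372. 277.]]
clip [532.817 -94.21    1.742] [[0.1, -0.2], [-0.8, 1.0], [0.1, 0.0]] jaw tops px [[592.0, 374.0], [603.0, 326.0]]
```

>>> move_arm(moves=[0.175,-0.088,0,0,0.175,-0.088,0,0,0,0,0.35,0,0,0,0.35,0,0,0,0.35,0,0,0,0.2,0,0,0,0.15,0,0,0,0,0], claw=40)

```text
t: 3.4
eef_pos: [600.5, 119.7, 109.3]
tcp_rot: [-3.141, 0.003, 0.26]
ft_force: [0.5, 0.4, -0.2]
opening: 0.421
grip_force: 0.0
```

>>> move_arm(moves=[0,0,0,0,0,0,0,0,0,0,0,0,0,0,0,0,0,0,0,0], claw=0)

```text
t: 4.03
eef_pos: [601.2, 120.5, 111.0]
tcp_rot: [3.141, -0.001, 0.26]
ft_force: [-1.7, -0.8, 6.4]
opening: 0.092
grip_force: 30.0
```

```bash
cat > snap.py <<'E'
import sys
from cell import monitor, viewer
from h import *
n=sys.argv[1]
s=monitor.state(); print(s["t"],s["eef_pos"].round(1),s["tcp_rot"].round(3),s["joints"].round(2),s["ft_force"].round(1),"gap",round(s["opening"]*95.1,1),s["grip_force"])
W=viewer.camera_info("wrist"); np.savez(n+"W.npz",**W)
for k in ("side","top","wrist"): cv2.imwrite(f"pics/raw_{k}_{n}.png",viewer.read_camera(k)[:,:,::-1])
def crop(k,x,y,w,h,W2): 
    im=cv2.imread(f"pics/raw_{k}_{n}.png")[y:y+h,x:x+w]; return cv2.resize(im,(W2,int(round(h*W2/w))),interpolation=cv2.INTER_CUBIC)
a=crop("side",*map(int,sys.argv[2].split(",")),400); b=crop("wrist",0,0,512,384,400)
H=max(len(a),len(b)); f=lambda i:np.vstack([i,np.zeros((H-len(i),400,3),np.uint8)])
cv2.imwrite(f"pics/{n}.png",np.hstack([f(a),f(b)])[:600])
E
python3 - <<'E'
from cell import monitor
s=monitor.state(); print(s)
E
```

```text
{'t': 4.025, 'joints': array([ 9.01126701e-02,  5.90326256e-01,  1.69306187e+00, -8.82556951e-05,
        8.57579314e-01,  1.40090638e+00]), 'qvel': array([ 0.00106585,  0.00126578, -0.00021988, -0.00040695,  0.00121053,
       -0.00144804]), 'tau': array([-2.33448632e-01, -6.00275803e+01, -2.07313389e+01,  2.81147892e-03,
       -3.60781252e-01,  6.55388343e-02]), 'eef_pos': array([601.21215374, 120.4742068 , 111.00042143]), 'tcp_rot': array([ 3.14142113e+00, -6.04914962e-04,  2.60060392e-01]), 'ft_force': array([-1.71564923, -0.80888442,  6.40028231]), 'moment': array([0.08408749, 0.14642163, 0.03899373]), 'grip_force': 29.98564749956131, 'opening': 0.091906785881392}
```

>>> move_arm(moves=[-0.05,0,-0.042,0,-0.1,0,-0.084,0,-0.15,0,-0.126,0,-0.15,0,-0.126,0,-0.15,0,-0.126,0,-0.1,0,-0.084,0,0,0,0,0])

```text
t: 4.9
eef_pos: [499.1, 93.3, 199.6]
tcp_rot: [3.141, -0.001, 0.26]
ft_force: [-1.0, 0.8, -2.3]
opening: 0.093
grip_force: 30.0
```

```bash
python3 snap.py p1 130,130,200,200
```

```text
4.9 [499.1  93.3 199.6] [ 3.141e+00 -1.000e-03  2.600e-01] [ 0.05  0.34  1.86 -0.    0.94  1.37] [-1.   0.8 -2.3] gap 8.9 29.99694138765335
```

View pics/p1.png

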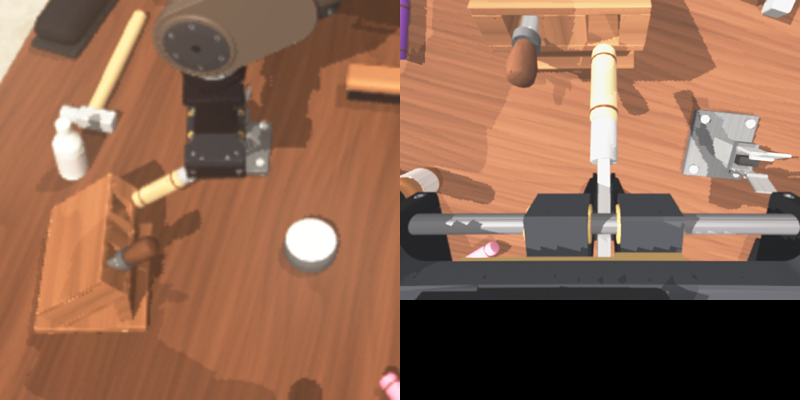

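Rasp drawn out cleanly, with its handle end just off the block mouth at (603,50). I'll estimate its tilt from the wrist view.

```bash
cat > tilt.py <<'E'
import sys,json
from h import *
from scipy.optimize import least_squares
# usage: file, grasp point world, heading yaw of rasp x, list [x,z,u,v] in raw wrist px
def tilt(Wf,gp,yaw,obs,x0=(0.7,44)):
    W=dict(np.load(Wf)); obs=np.array(obs,float)
    def w(p):
        e=np.array([np.cos(yaw)*np.cos(p[0]),np.sin(yaw)*np.cos(p[0]),np.sin(p[0])]); n=np.array([-np.cos(yaw)*np.sin(p[0]),-np.sin(yaw)*np.sin(p[0]),np.cos(p[0])])
        return lambda x,z: np.array(gp)+np.outer(x-p[1],e)+np.outer(z,n)
    f=lambda p:(P(W,w(p)(obs[:,0],obs[:,1]))-obs[:,2:]).ravel()
    r=least_squares(f,x0,loss="soft_l1"); print("tilt deg %.1f grip x %.1f"%(np.degrees(r.x[0]),r.x[1]),"res",r.fun.round(1)); print("origin",w(r.x)(np.array([0.]),np.array([0.])).round(1)); return r.x
E
python3 - <<'E'
from tilt import *
k=1.28
tilt("p1W.npz",[499.1,93.3,218.6],0.26+np.pi,[[-98,12,203*k,46*k],[-18,12,203*k,114*k],[18,11,203*k,162*k]])
E
```

```text
tilt deg 40.1 grip x 41.2 res [ 0.2 -0.3  0.1  6.1  0.  -0.9]
origin [[529.6 101.4 192. ]]
```

Tilt is 40.1°, and the tool can only yaw. I'll level the rasp in the pads by pressing its handle gently on the block's fixed top edge.

>>> move_arm(moves=[0,0,-0.17,0,0.19,0,0,0,0.19,0,0,0,0,0,0.08,0,0,0,0.08,0,0,0,0.08,0,0,0,0.08,0,0,0,0,0])

```text
t: 6.05
eef_pos: [554.4, 108.0, 175.3]
tcp_rot: [-3.141, 0.001, 0.26]
ft_force: [0.6, -0.2, -0.9]
opening: 0.091
grip_force: 30.0
```

```bash
python3 snap.py p2 130,130,200,200
```

```text
6.05 [554.4 108.  175.3] [-3.141e+00  1.000e-03  2.600e-01] [ 0.08  0.45  1.75 -0.    0.94  1.39] [ 0.6 -0.2 -0.9] gap 8.7 29.999690651893616
```

View pics/p2.png

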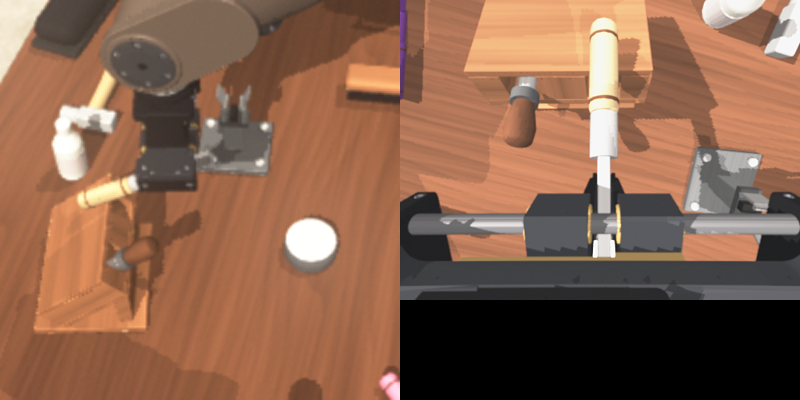

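The rasp is pivoting on the edge with almost no force; its handle end is now at (603,20). I'll continue down to level.

>>> move_arm(moves=[0,0,0.08,0,0,0,0.08,0,0,0,0.08,0,0,0,0.07,0,0,0,0.03,0,0,0,0,0])

```text
t: 6.95
eef_pos: [554.5, 108.1, 124.7]
tcp_rot: [-3.142, 0.001, 0.26]
ft_force: [-0.1, -0.3, -0.7]
opening: 0.094
grip_force: 30.0
```

```bash
python3 snap.py p3 130,130,200,200; python3 - <<'E'
import cv2,numpy as np
for n in("p1","p2","p3"):
    im=cv2.imread(f"pics/raw_wrist_{n}.png")[:,256:266].mean(1).round().astype(int)
    d=np.abs(np.diff(im,axis=0)).sum(1); print(n,[(i,d[i]) for i in range(1,240) if d[i]>30 ])
E
```

```text
6.95 [554.5 108.1 124.7] [-3.142e+00  1.000e-03  2.600e-01] [ 0.08  0.52  1.8  -0.    0.82  1.39] [-0.1 -0.3 -0.7] gap 9.0 29.999789893627167
p1 [(9, np.int64(60)), (10, np.int64(33)), (17, np.int64(36)), (50, np.int64(42)), (51, np.int64(52)), (52, np.int64(32)), (54, np.int64(35)), (55, np.int64(62)), (56, np.int64(44)), (65, np.int64(55)), (66, np.int64(156)), (67, np.int64(56)), (68, np.int64(142)), (69, np.int64(111)), (132, np.int64(100)), (133, np.int64(170)), (135, np.int64(67)), (136, np.int64(165)), (137, np.int64(57)), (202, np.int64(35))]
p2 [(21, np.int64(50)), (22, np.int64(97)), (23, np.int64(45)), (36, np.int64(116)), (37, np.int64(134)), (39, np.int64(74)), (40, np.int64(161)), (41, np.int64(61)), (120, np.int64(132)), (121, np.int64(166)), (124, np.int64(102)), (125, np.int64(180)), (126, np.int64(42)), (137, np.int64(70)), (138, np.int64(31)), (139, np.int64(91)), (198, np.int64(86)), (199, np.int64(83)), (237, np.int64(35)), (238, np.int64(45)), (239, np.int64(44))]
p3 [(111, np.int64(44)), (112, np.int64(175)), (113, np.int64(106)), (117, np.int64(112)), (118, np.int64(176)), (119, np.int64(42)), (133, np.int64(126)), (134, np.int64(76)), (135, np.int64(207)), (136, np.int64(44)), (206, np.int64(38))]
```

```bash
python3 - <<'E'
from h import *
def row(n,gp,th,x,z,g=41.5,yaw=0.26+np.pi):
    W=dict(np.load(n+"W.npz")); e=np.array([np.cos(yaw)*np.cos(th),np.sin(yaw)*np.cos(th),np.sin(th)]);m=np.array([-np.cos(yaw)*np.sin(th),-np.sin(yaw)*np.sin(th),np.cos(th)])
    return P(W,np.array(gp)+e*(x-g)+m*z)[0].round(1)[1]
G={"p1":[499.1,93.3,218.6],"p2":[554.4,108,194.3],"p3":[554.5,108.1,143.7]}
for x in (-98,-90,-24,-20,-18,18): print(x,"p1@40",row("p1",G["p1"],.7,x,12),"p2",[row("p2",G["p2"],np.radians(a),x,12) for a in(15,20,25,30)],"p3",[row("p3",G["p3"],np.radians(a),x,12) for a in(-10,-5,0,5,10)])
E
```

```text
-98 p1@40 58.5 p2 [np.float64(-9.3), np.float64(4.5), np.float64(18.2), np.float64(31.7)] p3 [np.float64(-74.0), np.float64(-62.8), np.float64(-50.2), np.float64(-36.8), np.float64(-23.1)]
-90 p1@40 66.5 p2 [np.float64(6.4), np.float64(18.2), np.float64(30.2), np.float64(42.2)] p3 [np.float64(-42.4), np.float64(-35.3), np.float64(-26.4), np.float64(-16.2), np.float64(-5.1)]
-24 p1@40 143.6 p2 [np.float64(133.2), np.float64(133.7), np.float64(135.1), np.float64(137.2)] p3 [np.float64(147.6), np.float64(142.1), np.float64(138.0), np.float64(135.3), np.float64(133.7)]
-20 p1@40 148.9 p2 [np.float64(140.8), np.float64(140.9), np.float64(141.8), np.float64(143.5)] p3 [np.float64(156.2), np.float64(150.7), np.float64(146.5), np.float64(143.5), np.float64(141.6)]
-18 p1@40 151.7 p2 [np.float64(144.5), np.float64(144.5), np.float64(145.2), np.float64(146.7)] p3 [np.float64(160.5), np.float64(155.0), np.float64(150.7), np.float64(147.6), np.float64(145.6)]
18 p1@40 205.4 p2 [np.float64(212.1), np.float64(210.0), np.float64(208.3), np.float64(206.9)] p3 [np.float64(228.0), np.float64(224.1), np.float64(220.6), np.float64(217.4), np.float64(214.6)]
```

View pics/p3.png

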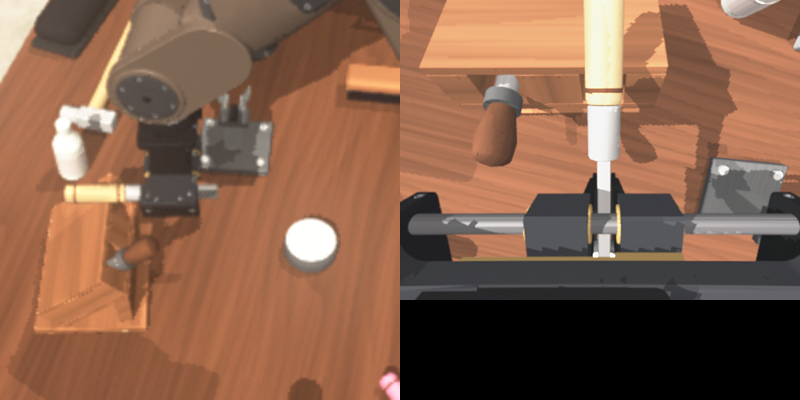

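```bash
python3 - <<'E'
from tilt import *
y=.26+np.pi;u=260.5
tilt("p1W.npz",[499.1,93.3,218.6],y,[[-98,12,u,53],[-18,12,u,136],[18,11,u,202.5]])
tilt("p2W.npz",[554.4,108,194.3],y,[[-98,12,u,22.5],[-18,12,u,138.5],[18,11,u,199]])
tilt("p3W.npz",[554.5,108.1,143.7],y,[[-18,12,u,135],[18,11,u,206.5]],(0,45))
# side view p3: handle end and steel tip; raw px
S=__import__("cell").viewer.camera_info("side")
o=lambda px:np.array(px)/2+[130,130]
gp=np.array([554.5,108.1,143.7]);e=np.array([np.cos(y),np.sin(y),0])
for g in(42,46,50):print(g,[((P(S,[gp+e*(x-g)])-[130,130])*2).round()[0].tolist() for x in(-98,-18,102)])
E
```

```text
tilt deg 39.0 grip x 44.3 res [-0.5 -0.3 -0.6 11.1 -0.6 -1. ]
origin [[532.4 102.2 190.7]]
tilt deg -2491.0 grip x 46.4 res [-0.4 -0.  -0.5  0.  -0.6 -0. ]
origin [[593.6 118.4 171.8]]
tilt deg -0.4 grip x 49.0 res [-0.8  0.  -0.7 -0. ]
origin [[601.9 120.7 144. ]]
42 [[70.0, 192.0], [131.0, 191.0], [222.0, 190.0]]
46 [[67.0, 192.0], [128.0, 191.0], [219.0, 190.0]]
50 [[64.0, 192.0], [125.0, 191.0], [216.0, 190.0]]
```

Side and wrist views agree: the rasp is level, gripped about 48.5 mm from its origin. Next I carry it over the clip.

>>> move_arm(moves=[0,0,-0.2,0,0,0,-0.22,0,0,0,-0.22,0,-0.103,0.317,0,0,-0.103,0.317,0,0,-0.103,0.317,0,0,-0.103,0.317,0,0,-0.103,0.317,0,0,0,0,0,0])

```text
t: 8.22
eef_pos: [540.9, -144.5, 221.1]
tcp_rot: [3.141, -0.0, 0.256]
ft_force: [0.2, 1.0, -2.4]
opening: 0.096
grip_force: 30.0
```

>>> move_arm(moves=[0,0,0,-0.05,0,0,0,-0.1,0,0,0,-0.1,0,0,0,-0.1,0,0,0,-0.1,0,0,0,-0.1,0,0,0,-0.1,0,0,0,-0.1,0,0,0,-0.1,0,0,0,-0.093])

```text
t: 9.48
eef_pos: [541.3, -140.7, 221.3]
tcp_rot: [3.141, 0.0, 1.747]
ft_force: [-0.4, -0.0, -1.3]
opening: 0.096
grip_force: 30.0
```

>>> move_arm(moves=[0,0,0,0,0,0,0,0])

```text
t: 9.72
eef_pos: [541.2, -141.1, 221.3]
tcp_rot: [3.141, 0.0, 1.738]
ft_force: [0.4, 1.3, -3.1]
opening: 0.096
grip_force: 30.0
```

```bash
python3 snap.py p4 130,100,200,200; python3 - <<'E'
import cv2,numpy as np
im=cv2.imread("pics/raw_wrist_p4.png")[:,256:266].mean(1).round().astype(int)
d=np.abs(np.diff(im,axis=0)).sum(1); print([(i,int(d[i])) for i in range(1,240) if d[i]>30 ])
E
```

```text
9.725 [ 541.2 -141.1  221.3] [3.141 0.    1.738] [-0.37  0.39  1.71 -0.    1.04 -0.54] [ 0.4  1.3 -3.1] gap 9.1 29.99962627887726
[(111, 55), (112, 194), (113, 100), (117, 102), (118, 193), (119, 54), (133, 142), (134, 52), (135, 212), (136, 43), (206, 48)]
```

>>> move_arm(moves=[0,0,0.2,0,0,0,0.25,0,0,0,0.2,0,0,0,0.1,0,0,0,0.06,0,0,0,0,0])

```text
t: 10.62
eef_pos: [541.3, -141.6, 99.9]
tcp_rot: [3.142, 0.0, 1.741]
ft_force: [0.1, 0.3, -2.6]
opening: 0.092
grip_force: 30.0
```

```bash
python3 snap.py p5 190,110,130,130
```

```text
10.625 [ 541.3 -141.6   99.9] [3.142 0.    1.741] [-0.37  0.54  1.84 -0.    0.76 -0.54] [ 0.1  0.3 -2.6] gap 8.8 29.99963253736496
```

View pics/p5.png

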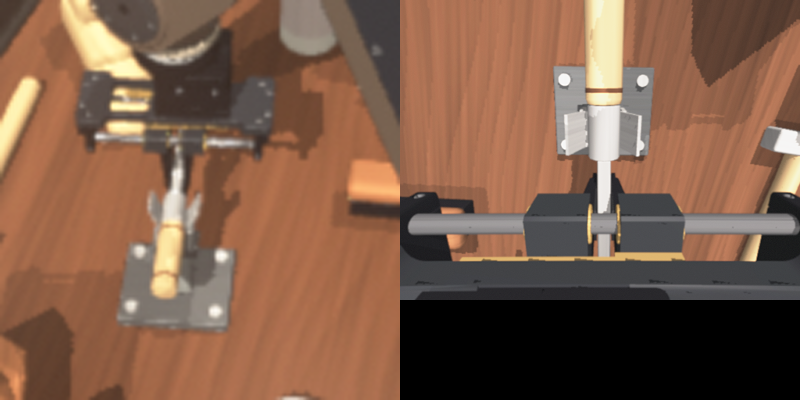

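The picture shows the collar, (604,104) to (604,161), centred between the jaw guides at (575,130) and (632,130). I'll lower until it rests on the lips.

>>> move_arm(moves=[0,0,0.02,0,0,0,0.02,0,0,0,0,0])

```text
t: 11.15
eef_pos: [541.2, -141.6, 93.8]
tcp_rot: [3.141, 0.0, 1.741]
ft_force: [0.0, -0.2, 0.2]
opening: 0.093
grip_force: 30.0
```

>>> move_arm(moves=[0,0,0.01,0,0,0,0,0])

```text
t: 11.4
eef_pos: [541.2, -141.6, 92.2]
tcp_rot: [3.142, 0.0, 1.741]
ft_force: [0.0, -0.4, 1.0]
opening: 0.093
grip_force: 30.0
```

>>> move_arm(moves=[0,0,0,0,0,0,0,0,0,0,0,0], claw=35)

```text
t: 11.78
eef_pos: [541.2, -141.5, 92.2]
tcp_rot: [3.142, 0.0, 1.741]
ft_force: [0.4, 0.1, -0.6]
opening: 0.337
grip_force: 0.0
```

```bash
python3 snap.py p6 190,110,130,130;  python3 - <<'E'
import cv2,numpy as np
for n in ("p5","p6"):
    im=cv2.imread(f"pics/raw_wrist_{n}.png")[:,256:266].mean(1).round().astype(int)
    d=np.abs(np.diff(im,axis=0)).sum(1); print([(i,int(d[i])) for i in range(1,240) if d[i]>30 ])
from tilt import *
u=260.5
tilt("p6W.npz",[541.2,-141.6,111.2],1.741+np.pi,[[-18,12,u,135],[18,11,u,206.5]],(0,45))
E
```

```text
11.775 [ 541.2 -141.5   92.2] [3.142 0.    1.741] [-0.37  0.55  1.84 -0.    0.74 -0.54] [ 0.4  0.1 -0.6] gap 32.0 0.0
[(111, 35), (112, 172), (113, 119), (117, 123), (118, 173), (119, 43), (133, 118), (134, 69), (135, 195), (136, 38), (206, 35)]
[(111, 45), (112, 176), (113, 119), (117, 120), (118, 172), (119, 43), (133, 123), (134, 76), (135, 198), (136, 42), (206, 35)]
tilt deg -0.1 grip x 49.1 res [ 1.4  0.1  1.2 -0.1]
origin [[532.9 -93.3 111.3]]
```

>>> move_arm(moves=[0,0,-0.15,0,0,0,-0.3,0,0.16,0,0,0.1,0,0,0,0.1,0,0,0,0.1,0,0,0,0.1,0,0,0,0.1,0,0,0,0.1,0,0,0,0.1,0,0,0,0.1])

```text
t: 13.18
eef_pos: [537.0, -117.9, 159.7]
tcp_rot: [3.142, 0.0, 0.479]
ft_force: [1.2, 0.2, -1.3]
opening: 0.373
grip_force: 0.0
```

>>> move_arm(moves=[0,0,0,0.1,0,0,0,0.1,0,0,0,0,0,0,0,0], claw=60)

```text
t: 13.68
eef_pos: [537.1, -117.9, 159.7]
tcp_rot: [3.142, 0.0, 0.174]
ft_force: [-0.1, -0.5, 0.2]
opening: 0.631
grip_force: 0.0
```

>>> move_arm(moves=[0,-0.165,0,0,0,0,0,0,0,0,0.1,0,0,0,0.1,0,0,0,0,0])

```text
t: 14.3
eef_pos: [532.2, -93.7, 128.0]
tcp_rot: [-3.14, 0.003, 0.17]
ft_force: [-0.2, -0.4, -0.1]
opening: 0.633
grip_force: 0.0
```

>>> move_arm(moves=[0,0,0.02,0,0,0,0.02,0,0,0,0.02,0])

```text
t: 14.68
eef_pos: [533.0, -93.5, 120.8]
tcp_rot: [3.141, -0.0, 0.17]
ft_force: [-0.4, 0.2, 1.6]
opening: 0.627
grip_force: 0.9
```

>>> move_arm(moves=[0,0,0.02,0,0,0,0.02,0,0,0,0.02,0])

```text
t: 15.05
eef_pos: [532.9, -93.4, 111.6]
tcp_rot: [-3.142, -0.0, 0.17]
ft_force: [0.1, 4.0, 7.7]
opening: 0.628
grip_force: 3.7
```

>>> move_arm(moves=[0,0,0.01,0,0,0,0.01,0,0,0,0,0])

```text
t: 15.42
eef_pos: [533.9, -93.0, 110.8]
tcp_rot: [3.141, -0.003, 0.17]
ft_force: [-3.2, 7.2, 23.2]
opening: 0.63
grip_force: 12.0
```

>>> move_arm(moves=[0,0,0.01,0,0,0,0,0])

```text
t: 15.68
eef_pos: [534.6, -93.0, 110.5]
tcp_rot: [3.14, -0.005, 0.17]
ft_force: [-4.0, 8.3, 38.1]
opening: 0.63
grip_force: 18.6
```

Bottomed: the force rises steeply from TCP height 110.8, which matches the seated top of 110–112. I'll lift off, turn back and go over the handle, checking the seating on the way.

>>> move_arm(moves=[0,0,-0.1,0,0,0,-0.25,0,0,0,0,-0.1,0,0,0,-0.1,0,0,0,-0.1,0,0,0,-0.1,0,0,0,-0.1,0,0,0,-0.1,0,0,0,-0.1,0,0,0,-0.1])

```text
t: 16.92
eef_pos: [532.8, -93.6, 159.7]
tcp_rot: [-3.141, 0.0, 1.432]
ft_force: [-0.4, 0.5, 0.4]
opening: 0.629
grip_force: 0.0
```

>>> move_arm(moves=[0,0,0,-0.1,0,0,0,-0.1,0,0,0,0,0.14,0,0,0,0.14,0,0,0,0,0,0,0,0,0,0,0])

```text
t: 17.8
eef_pos: [525.9, -51.7, 159.8]
tcp_rot: [3.141, 0.0, 1.742]
ft_force: [-0.0, 0.2, -0.8]
opening: 0.63
grip_force: 0.0
```

```bash
python3 snap.py p7 190,110,130,130
```

```text
17.8 [525.9 -51.7 159.8] [3.141 0.    1.742] [-0.22  0.42  1.86 -0.    0.86 -0.39] [-0.   0.2 -0.8] gap 59.9 0.0
```

View pics/p7.png

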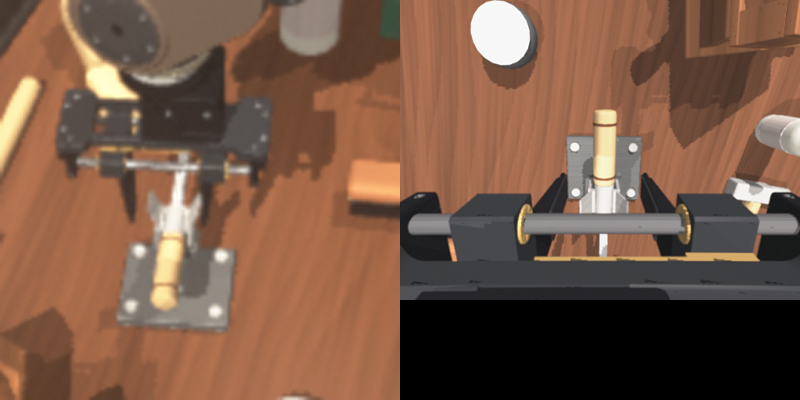

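The rasp sits level in the clip, its handle end at (604,110) and its handle ring at (604,183). A numeric check of the seating follows.

```bash
python3 - <<'E'
import cv2
from h import *
im=cv2.imread("pics/raw_wrist_p7.png")[:,257:265].mean(1).round().astype(int)
d=np.abs(np.diff(im,axis=0)).sum(1); print([(i,int(d[i])) for i in range(100,270) if d[i]>30 ])
W=dict(np.load("p7W.npz")); y=-1.4
for t in (-.1,0,.1):
  for z in (100,104):
    o=np.array([532.9,-93.4,z]); e=np.array([np.cos(y)*np.cos(t),np.sin(y)*np.cos(t),np.sin(t)])
    print(t,z,P(W,[o+e*-98+[0,0,12],o+e*-98-[0,0,12],o+e*-18+[0,0,12],o+e*18+[0,0,11]]).round(1)[:,1])
r=cv2.imread("pics/raw_wrist_p7.png")[146].astype(int); print([i for i in range(220,300) if abs(r[i+1]-r[i]).sum()>60])
print(P(W,[[532.9-.17*70,-93.4+.985*70,100]]))
E
```

```text
[(138, 41), (139, 123), (140, 89), (141, 43), (157, 77), (158, 176), (159, 86), (161, 157), (162, 146), (227, 152), (228, 168), (230, 176), (231, 128), (238, 42), (239, 48)]
-0.1 100 [143.5 140.  240.4 275.8]
-0.1 104 [144.1 140.5 242.6 278.4]
0 100 [141.3 138.2 239.3 277.1]
0 104 [141.9 138.7 241.5 279.7]
0.1 100 [140.6 137.7 238.5 278.2]
0.1 104 [141.2 138.1 240.6 280.8]
[275, 276, 277]
[[261.04846803 174.54234506]]
```

>>> move_arm(moves=[0,0,0.2,0,0,0,0.2,0,0,0,0.12,0,0,0,0,0])

```text
t: 18.45
eef_pos: [525.3, -52.4, 80.7]
tcp_rot: [-3.139, -0.001, 1.74]
ft_force: [-0.2, -0.1, 0.6]
opening: 0.63
grip_force: 0.0
```

>>> move_arm(moves=[0,0,0,0,0,0,0,0,0,0,0,0,0,0,0,0,0,0,0,0], claw=0)

```text
t: 19.08
eef_pos: [525.8, -52.1, 81.9]
tcp_rot: [3.141, 0.0, 1.741]
ft_force: [0.5, 1.0, 1.8]
opening: 0.249
grip_force: 30.0
```

>>> move_arm(moves=[0,0,-0.04,0,0,0,-0.04,0,0,0,-0.04,0])

```text
t: 19.45
eef_pos: [525.8, -52.1, 100.2]
tcp_rot: [3.142, 0.0, 1.741]
ft_force: [0.5, 0.2, -2.5]
opening: 0.242
grip_force: 30.0
```

>>> move_arm(moves=[0,0,-0.1,0,0,0,-0.1,0,0,0,-0.2,0,0,0,-0.2,0,0,0,-0.2,0,0,0,0,0,0,0,0,0])

```text
t: 20.32
eef_pos: [525.3, -52.0, 219.2]
tcp_rot: [-3.141, -0.0, 1.741]
ft_force: [0.5, -0.6, -2.4]
opening: 0.242
grip_force: 30.0
```

```bash
python3 snap.py p8 190,110,130,130; cat > rows.py <<'E'
import cv2,sys
from h import *
n=sys.argv[1]
im=cv2.imread(f"pics/raw_wrist_{n}.png")[:,257:265].mean(1).round().astype(int)
d=np.abs(np.diff(im,axis=0)).sum(1); print([(i,int(d[i])) for i in range(1,300) if d[i]>40 ])
gp=np.array(eval(sys.argv[2]))+[0,0,19]; y=float(sys.argv[3]); W=dict(np.load(n+"W.npz"))
for t in range(-60,21,10):
    t_=np.radians(t);e=np.array([np.cos(y)*np.cos(t_),np.sin(y)*np.cos(t_),np.sin(t_)]);m=np.array([-np.cos(y)*np.sin(t_),-np.sin(y)*np.sin(t_),np.cos(t_)])
    print(t,P(W,[gp+e*(x+42)+m*z for x,z in((-98,12),(-98,-12),(-90,12),(-24,12),(-18,12))]).round(1)[:,1])
E
python3 rows.py p8 "$(python3 -c "
from cell import monitor;print(monitor.state()['eef_pos'].tolist())")" -1.4
```

```text
20.325 [525.3 -52.  219.2] [-3.141 -0.     1.741] [-0.22  0.35  1.79 -0.    1.   -0.39] [ 0.5 -0.6 -2.4] gap 23.0 29.97906357049942
[(153, 80), (154, 76), (183, 114), (184, 164), (185, 50), (188, 55), (189, 169), (190, 106), (271, 55), (272, 173), (273, 97), (296, 41), (298, 117), (299, 121)]
-60 [275.9 213.8 275.2 271.2 271. ]
-50 [249.4 192.5 253.8 276.3 277.6]
-40 [223.8 175.5 232.7 280.7 283.6]
-30 [201.  163.1 213.4 284.5 289. ]
-20 [182.1 155.2 196.9 287.3 293.5]
-10 [167.7 151.4 183.7 289.2 297. ]
0 [158.  151.1 174.1 289.9 299.2]
10 [152.5 153.8 168.  289.4 300. ]
20 [150.8 158.9 165.2 287.6 299.1]
```

The rasp was released and then lifted by the handle, and it is held nearly level. Next I carry it to the slot mouth and turn it steel first.

>>> move_arm(moves=[0.317,-0.095,0,0,0.317,-0.095,0,0,0.317,-0.095,0,0,0,0,0,-0.06,0,0,0,-0.1,0,0,0,-0.1,0,0,0,-0.1,0,0,0,-0.1,0,0,0,-0.1,0,0,0,-0.1])

```text
t: 21.72
eef_pos: [459.2, 81.2, 219.0]
tcp_rot: [-3.141, -0.001, 2.783]
ft_force: [-1.1, 0.2, -3.0]
opening: 0.245
grip_force: 30.0
```

>>> move_arm(moves=[0,0,0,-0.1,0,0,0,-0.1,0,0,0,-0.1,0,0,0,-0.1,0,0,0,0,0,0,0,0,0,0,0,0])

```text
t: 22.6
eef_pos: [459.4, 81.2, 219.6]
tcp_rot: [-3.142, -0.0, -2.879]
ft_force: [0.5, -0.2, -2.8]
opening: 0.247
grip_force: 30.0
```

```bash
cat > where.py <<'E'
from cell import monitor
import numpy as np
s=monitor.state(); p=s["eef_pos"]; d=p[:2]-[709.1,149.3]; h=np.array([np.cos(3.407),np.sin(3.407)])
print(s["t"],p.round(1),s["tcp_rot"].round(3),s["joints"].round(2),s["ft_force"].round(1)); print("out %.1f side %.1f grasp z %.1f"%(d@h,h[0]*d[1]-h[1]*d[0],p[2]+19))
E
python3 where.py;python3 snap.py p9 100,130,200,200; python3 rows.py p9 "$(python3 -c "
from cell import monitor;print(monitor.state()['eef_pos'].tolist())")" 0.265
python3 - <<'E'
# steel in side view: silhouettes: predicted px of tip for tilts
from cell import viewer,monitor
from h import *
import cv2
S=viewer.camera_info("side");T=viewer.camera_info("top");gp=monitor.state()["eef_pos"]+[0,0,19];y=.265
for t in(-20,-10,0,10):
    a=np.radians(t);e=np.array([np.cos(y)*np.cos(a),np.sin(y)*np.cos(a),np.sin(a)]);print(t,P(S,[gp+e*(x+42) for x in(-18,18,60,102)]).round().tolist())
a=cv2.imread("pics/raw_side_p9.png").astype(int)
x,y0=P(S,[gp+np.array([np.cos(y),np.sin(y),0])*(80+42)])[0].round().astype(int)
print(x,y0)
for dx in range(-24,26,4): print(x+dx,[(y0+k,a[y0+k,x+dx].mean().astype(int),np.ptp(a[y0+k,x+dx])) for k in range(-16,18,2)])
E
```

```text
22.6 [459.4  81.2 219.6] [-3.142 -0.    -2.879] [ 0.03  0.26  1.93 -0.    0.96 -1.8 ] [ 0.5 -0.2 -2.8]
out 258.8 side 0.2 grasp z 238.6
22.6 [459.4  81.2 219.6] [-3.142 -0.    -2.879] [ 0.03  0.26  1.93 -0.    0.96 -1.8 ] [ 0.5 -0.2 -2.8] gap 23.5 29.977756440639496
[(72, 41), (73, 53), (74, 46), (75, 259), (76, 129), (136, 90), (137, 254), (138, 50), (161, 58), (183, 112), (184, 168), (185, 48), (188, 57), (189, 176), (190, 95), (271, 68), (272, 153), (273, 87), (298, 195), (299, 100)]
-60 [279.2 216.7 278.2 273.3 273. ]
-50 [252.4 195.2 256.7 278.3 279.6]
-40 [226.7 178.  235.5 282.8 285.7]
-30 [203.7 165.4 216.1 286.6 291.1]
-20 [184.7 157.4 199.4 289.5 295.7]
-10 [170.1 153.4 186.1 291.5 299.2]
0 [160.2 153.  176.3 292.2 301.5]
10 [154.6 155.6 170.1 291.8 302.3]
20 [152.8 160.6 167.2 290.  301.5]
-20 [[246.0, 204.0], [233.0, 207.0], [218.0, 211.0], [203.0, 214.0]]
-10 [[246.0, 202.0], [232.0, 204.0], [215.0, 206.0], [199.0, 209.0]]
0 [[246.0, 201.0], [231.0, 202.0], [214.0, 202.0], [197.0, 202.0]]
10 [[246.0, 200.0], [231.0, 199.0], [214.0, 197.0], [197.0, 196.0]]
206 202
182 [(n
[... 9503 characters left out ...]
nt64(89)), (np.int64(190), np.int64(114), np.int64(89)), (np.int64(192), np.int64(114), np.int64(86)), (np.int64(194), np.int64(107), np.int64(72)), (np.int64(196), np.int64(107), np.int64(61)), (np.int64(198), np.int64(165), np.int64(31)), (np.int64(200), np.int64(241), np.int64(11)), (np.int64(202), np.int64(226), np.int64(15)), (np.int64(204), np.int64(212), np.int64(21)), (np.int64(206), np.int64(158), np.int64(20)), (np.int64(208), np.int64(151), np.int64(19)), (np.int64(210), np.int64(140), np.int64(19)), (np.int64(212), np.int64(130), np.int64(15)), (np.int64(214), np.int64(114), np.int64(17)), (np.int64(216), np.int64(106), np.int64(73)), (np.int64(218), np.int64(116), np.int64(92))]
```

Side-view pixels confirm the rasp is level with its tip at the expected place. Next I bring the tip under the slot's upper lip, then raise the handle while pushing in, so the wall tips the steel down.

>>> move_arm(moves=[0,0,0.3,0,0,0,0.35,0,0,0,0.19,0,0,0,0,0,-0.1,0,0,0,-0.1,0,0,0,-0.06,0,0,0,-0.027,0,0,0,0,0,0,0])

```text
t: 23.88
eef_pos: [501.0, 92.6, 93.7]
tcp_rot: [-3.142, -0.0, -2.877]
ft_force: [-1.1, -1.1, -1.9]
opening: 0.245
grip_force: 30.0
```

```bash
python3 where.py
```

```text
23.875 [501.   92.6  93.7] [-3.142 -0.    -2.877] [ 0.05  0.5   1.96 -0.    0.68 -1.78] [-1.1 -1.1 -1.9]
out 215.7 side 0.2 grasp z 112.7
```

>>> move_arm(moves=[-0.011,0,-0.075,0,-0.011,0,-0.075,0,-0.031,0,-0.069,0,-0.031,0,-0.069,0,0,0,0,0])

```text
t: 24.5
eef_pos: [514.2, 95.9, 137.9]
tcp_rot: [-3.141, 0.003, -2.877]
ft_force: [-0.2, -0.5, -2.5]
opening: 0.245
grip_force: 30.0
```

```bash
python3 where.py;python3 snap.py q1 100,130,200,200; python3 rows.py q1 "$(python3 -c "
from cell import monitor;print(monitor.state()['eef_pos'].tolist())")" 0.265
```

```text
24.5 [514.2  95.9 137.9] [-3.141e+00  3.000e-03 -2.877e+00] [ 0.06  0.44  1.89 -0.    0.8  -1.78] [-0.2 -0.5 -2.5]
out 202.1 side 0.4 grasp z 156.9
24.5 [514.2  95.9 137.9] [-3.141e+00  3.000e-03 -2.877e+00] [ 0.06  0.44  1.89 -0.    0.8  -1.78] [-0.2 -0.5 -2.5] gap 23.3 29.999017417430878
[(81, 181), (82, 147), (87, 47), (194, 146), (195, 151), (199, 112), (200, 186), (270, 46), (272, 155), (273, 224), (298, 209), (299, 73)]
-60 [276.4 214.5 275.5 271.3 271. ]
-50 [249.9 193.2 254.2 276.3 277.6]
-40 [224.4 176.2 233.3 280.7 283.6]
-30 [201.7 163.7 214.  284.5 289. ]
-20 [182.8 155.8 197.5 287.3 293.5]
-10 [168.4 151.9 184.3 289.2 297. ]
0 [158.6 151.6 174.6 290.  299.2]
10 [153.1 154.2 168.5 289.5 300. ]
20 [151.3 159.2 165.7 287.7 299.2]
```

```bash
cat > steel.py <<'E'
import cv2,sys
from cell import viewer,monitor
from h import *
n=sys.argv[1]; g=float(sys.argv[2]) if len(sys.argv)>2 else 42
gp=monitor.state()["eef_pos"]+[0,0,19];y=.265
for cam in("side","top"):
    S=viewer.camera_info(cam); im=cv2.GaussianBlur(cv2.imread(f"pics/raw_{cam}_{n}.png"),(3,3),0).astype(int)
    for t in range(-50,11,5):
        a=np.radians(t);e=np.array([np.cos(y)*np.cos(a),np.sin(y)*np.cos(a),np.sin(a)])
        q=P(S,[gp+e*(x+g) for x in range(-10,111,8)]).round().astype(int)
        print(cam,t,"".join("#" if np.ptp(im[v,u])<50 and im[v,u].mean()>100 else "." for u,v in q))
E
python3 steel.py q1
```

```text
side -50 ................
side -45 ................
side -40 ................
side -35 ................
side -30 ...######.......
side -25 ..#########.#.#.
side -20 ..############..
side -15 ..############..
side -10 #.#######.......
side -5 #.####..........
side 0 ..#.............
side 5 ................
side 10 ................
top -50 ................
top -45 ..............##
top -40 ...........#####
top -35 .........#######
top -30 ........########
top -25 .......#########
top -20 ......#########.
top -15 ......########..
top -10 .....#######....
top -5 .....#######....
top 0 .....######.....
top 5 .....######.....
top 10 ....######......
```

>>> move_arm(moves=[-0.032,0,-0.038,0,-0.032,0,-0.038,0,-0.032,0,-0.038,0,0,0,0,0])

```text
t: 25.15
eef_pos: [527.7, 99.7, 154.5]
tcp_rot: [-3.141, 0.001, -2.877]
ft_force: [-0.4, -0.6, -3.4]
opening: 0.245
grip_force: 30.0
```

```bash
python3 where.py;python3 snap.py q2 100,130,200,200; python3 steel.py q2;python3 rows.py q2 "$(python3 -c "
from cell import monitor;print(monitor.state()['eef_pos'].tolist())")" 0.265
```

```text
25.15 [527.7  99.7 154.5] [-3.141e+00  1.000e-03 -2.877e+00] [ 0.06  0.44  1.84 -0.    0.86 -1.77] [-0.4 -0.6 -3.4]
out 188.0 side 0.3 grasp z 173.5
25.15 [527.7  99.7 154.5] [-3.141e+00  1.000e-03 -2.877e+00] [ 0.06  0.44  1.84 -0.    0.86 -1.77] [-0.4 -0.6 -3.4] gap 23.3 29.99929815530777
side -50 ................
side -45 .....#..........
side -40 ....#####.......
side -35 ....##########..
side -30 ...###########..
side -25 ...##########...
side -20 ...#####........
side -15 ..###...........
side -10 ................
side -5 ................
side 0 ................
side 5 ...............#
side 10 ..............##
top -50 ................
top -45 ..............##
top -40 ............####
top -35 ..........######
top -30 .........#######
top -25 ........########
top -20 .......########.
top -15 ......########..
top -10 ......#######...
top -5 .....#######....
top 0 .....#######....
top 5 .....#######....
top 10 .....######.....
[(67, 217), (68, 71), (73, 52), (203, 46), (204, 173), (205, 110), (208, 94), (209, 185), (210, 52), (269, 55), (272, 156), (273, 235), (298, 204), (299, 58)]
-60 [277.4 215.2 276.5 272.  271.7]
-50 [250.8 193.8 255.  277.  278.3]
-40 [225.2 176.7 234.  281.5 284.4]
-30 [202.3 164.2 214.7 285.2 289.8]
-20 [183.3 156.2 198.1 288.1 294.3]
-10 [168.9 152.3 184.8 290.  297.8]
0 [159.  152.  175.1 290.8 300. ]
10 [153.5 154.6 169.  290.3 300.8]
20 [151.7 159.6 166.1 288.5 300. ]
```

The side pixels show the tilt at about −30°, as planned. Continuing.

>>> move_arm(moves=[-0.036,0,-0.029,0,-0.036,0,-0.029,0,-0.036,0,-0.029,0,-0.035,0,0.008,0,-0.035,0,0.008,0,0,0,0,0])

```text
t: 26.05
eef_pos: [553.3, 106.6, 164.3]
tcp_rot: [-3.142, 0.0, -2.877]
ft_force: [-0.9, -0.2, -4.0]
opening: 0.251
grip_force: 30.0
```

```bash
python3 where.py;python3 snap.py q3 100,130,200,200; python3 steel.py q3|grep side
```

```text
26.05 [553.3 106.6 164.3] [-3.142  0.    -2.877] [ 0.07  0.46  1.77 -0.    0.91 -1.76] [-0.9 -0.2 -4. ]
out 161.6 side 0.3 grasp z 183.3
26.05 [553.3 106.6 164.3] [-3.142  0.    -2.877] [ 0.07  0.46  1.77 -0.    0.91 -1.76] [-0.9 -0.2 -4. ] gap 23.8 29.99871253967285
side -50 .....##.........
side -45 .....#######....
side -40 ....########....
side -35 ....######......
side -30 ....#...........
side -25 ................
side -20 ................
side -15 ................
side -10 ................
side -5 .............#..
side 0 ...........####.
side 5 ...........####.
side 10 ...........#####
```

>>> move_arm(moves=[-0.057,0,0.056,0,-0.057,0,0.056,0,-0.057,0,0.053,0,-0.057,0,0.053,0,0,0,0,0])

```text
t: 26.82
eef_pos: [586.2, 115.6, 131.1]
tcp_rot: [3.142, -0.001, -2.877]
ft_force: [-0.7, 0.3, -2.6]
opening: 0.247
grip_force: 30.0
```

```bash
python3 where.py
```

```text
26.825 [586.2 115.6 131.1] [ 3.142e+00 -1.000e-03 -2.877e+00] [ 0.08  0.55  1.72 -0.    0.88 -1.75] [-0.7  0.3 -2.6]
out 127.4 side 0.3 grasp z 150.1
```

>>> move_arm(moves=[-0.038,0,0.037,0,-0.038,0,0.036,0,-0.025,0,0.025,0,0,0,0,0])

```text
t: 27.32
eef_pos: [600.5, 119.5, 116.9]
tcp_rot: [3.142, -0.0, -2.877]
ft_force: [0.3, 0.3, -2.1]
opening: 0.245
grip_force: 30.0
```

>>> move_arm(moves=[-0.013,0,0.011,0,-0.01,0,0.0085,0,0,0,0,0])

```text
t: 27.7
eef_pos: [603.9, 120.3, 114.3]
tcp_rot: [-3.141, -0.0, -2.877]
ft_force: [0.4, -0.1, -2.4]
opening: 0.243
grip_force: 30.0
```

```bash
python3 where.py
```

```text
27.7 [603.9 120.3 114.3] [-3.141 -0.    -2.877] [ 0.09  0.59  1.68 -0.    0.87 -1.75] [ 0.4 -0.1 -2.4]
out 109.2 side 0.3 grasp z 133.3
```

>>> move_arm(moves=[-0.01,0,0.0085,0,-0.01,0,0.0085,0,0,0,0,0])

```text
t: 28.08
eef_pos: [606.8, 121.1, 111.6]
tcp_rot: [-3.142, -0.0, -2.877]
ft_force: [0.7, -0.2, -2.5]
opening: 0.248
grip_force: 30.0
```

```bash
python3 where.py;python3 snap.py q4 100,130,200,200; python3 rows.py q4 "$(python3 -c "
from cell import monitor;print(monitor.state()['eef_pos'].tolist())")" 0.265
```

```text
28.075 [606.8 121.1 111.6] [-3.142 -0.    -2.877] [ 0.09  0.6   1.68 -0.    0.87 -1.74] [ 0.7 -0.2 -2.5]
out 106.2 side 0.4 grasp z 130.6
28.075 [606.8 121.1 111.6] [-3.142 -0.    -2.877] [ 0.09  0.6   1.68 -0.    0.87 -1.74] [ 0.7 -0.2 -2.5] gap 23.6 29.999059438705444
[(159, 44), (215, 111), (216, 159), (217, 50), (219, 135), (220, 174), (266, 58), (268, 74), (269, 142), (270, 62), (271, 101), (272, 122), (273, 204), (298, 45), (299, 56)]
-60 [279.  216.4 278.  273.1 272.8]
-50 [252.2 195.  256.5 278.2 279.4]
-40 [226.5 177.8 235.3 282.7 285.6]
-30 [203.5 165.2 215.9 286.5 291. ]
-20 [184.4 157.2 199.2 289.4 295.6]
-10 [169.9 153.2 185.9 291.3 299.1]
0 [160.  152.9 176.1 292.1 301.4]
10 [154.4 155.5 169.9 291.6 302.2]
20 [152.6 160.5 167.  289.9 301.4]
```

No floor contact yet and the fingers are getting close to the block. I'll release, shift the grip 20 mm up the handle, and push home from there.

>>> move_arm(moves=[0,0,0,0,0,0,0,0,0,0,0,0], claw=45)

```text
t: 28.6
eef_pos: [606.8, 121.1, 112.0]
tcp_rot: [-3.141, 0.0, -2.877]
ft_force: [-0.7, -0.1, 0.1]
opening: 0.457
grip_force: 0.0
```

>>> move_arm(moves=[0.05,0,-0.035,0,0.05,0,-0.035,0,0,0,0,0])

```text
t: 28.98
eef_pos: [591.9, 117.1, 123.1]
tcp_rot: [-3.141, 0.001, -2.877]
ft_force: [0.0, 0.9, 0.0]
opening: 0.472
grip_force: 0.0
```

>>> move_arm(moves=[0,0,0,0,0,0,0,0,0,0,0,0,0,0,0,0], claw=0)

```text
t: 29.48
eef_pos: [592.3, 117.2, 122.2]
tcp_rot: [-3.141, -0.0, -2.877]
ft_force: [1.2, -0.9, -0.7]
opening: 0.25
grip_force: 30.0
```

>>> move_arm(moves=[-0.01,0,0.0085,0,-0.01,0,0.0085,0,0,0,0,0])

```text
t: 29.85
eef_pos: [592.7, 117.4, 121.3]
tcp_rot: [3.142, -0.005, -2.877]
ft_force: [-18.8, -5.3, 25.5]
opening: 0.243
grip_force: 30.0
```

```bash
python3 where.py
```

```text
29.85 [592.7 117.4 121.3] [ 3.142 -0.005 -2.877] [ 0.09  0.57  1.7  -0.    0.87 -1.75] [-18.8  -5.3  25.5]
out 120.7 side 0.3 grasp z 140.3
```

Firm floor contact (32 N along the slope), so the rasp slid home. I'll release, retreat straight up and check.

>>> move_arm(moves=[0.008,0,-0.007,0,0,0,0,0])

```text
t: 30.1
eef_pos: [592.7, 117.4, 121.6]
tcp_rot: [-3.142, -0.002, -2.877]
ft_force: [-10.4, -2.9, 12.9]
opening: 0.247
grip_force: 30.0
```

>>> move_arm(moves=[0,0,0,0,0,0,0,0,0,0,0,0], claw=45)

```text
t: 30.48
eef_pos: [594.0, 117.7, 120.6]
tcp_rot: [-3.142, -0.0, -2.877]
ft_force: [-0.3, 0.2, 0.7]
opening: 0.463
grip_force: 0.0
```

>>> move_arm(moves=[0,0,-0.1,0,0,0,-0.3,0,0,0,-0.35,0,0,0,-0.35,0,0.3,0,0,0,0.2,0,0,0,0,0,0,0,0,0,0,0])

```text
t: 31.48
eef_pos: [522.3, 98.2, 286.5]
tcp_rot: [-3.141, 0.001, -2.877]
ft_force: [-0.6, 0.2, -0.8]
opening: 0.472
grip_force: 0.0
```

```bash
python3 where.py; python3 snap.py f 100,130,200,200; python3 - <<'E'
import cv2
from cell import viewer
from h import *
a=np.radians(40);h=np.array([np.cos(3.407),np.sin(3.407),0]);F=np.array([709.1,149.3,40])
e=h*np.cos(a)+[0,0,np.sin(a)];n=-h*np.sin(a)+[0,0,np.cos(a)]
for c in("side","top"):
    im=cv2.GaussianBlur(cv2.imread(f"pics/raw_{c}_f.png"),(3,3),0).astype(int); C=viewer.camera_info(c)
    for z in(0,-5):
        q=P(C,[F+e*s+n*z for s in range(110,232,4)]); 
        print(c,z,[(s,tuple(int(t) for t in im[int(round(v)),int(round(u))])) for s,(u,v) in zip(range(110,232,4),q)])
W=dict(np.load("fW.npz")); print("wrist pred",P(W,[F+e*s+n*7 for s in(120,196,200,204,210)]+[F+e*200-n*17]).round(1).tolist())
im=cv2.imread("pics/raw_wrist_f.png").astype(int)
for z in (7,):
    print([(s,tuple(int(t) for t in im[int(round(v)),int(round(u))])) for s in range(110,226,3) for u,v in [P(W,[F+e*s+n*z])[0]] if 0<=v<384 and 0<=u<512])
E
```

```text
31.475 [522.3  98.2 286.5] [-3.141e+00  1.000e-03 -2.877e+00] [ 0.06  0.29  1.69 -0.    1.17 -1.77] [-0.6  0.2 -0.8]
out 193.7 side 0.3 grasp z 305.5
31.475 [522.3  98.2 286.5] [-3.141e+00  1.000e-03 -2.877e+00] [ 0.06  0.29  1.69 -0.    1.17 -1.77] [-0.6  0.2 -0.8] gap 44.9 0.0
side 0 [(110, (225, 236, 243)), (114, (199, 228, 242)), (118, (180, 229, 248)), (122, (148, 209, 244)), (126, (149, 212, 246)), (130, (167, 231, 251)), (134, (174, 237, 253)), (138, (180, 243, 254)), (142, (175, 239, 253)), (146, (180, 242, 254)), (150, (174, 238, 253)), (154, (164, 228, 249)), (158, (173, 237, 253)), (162, (173, 236, 253)), (166, (181, 242, 254)), (170, (177, 238, 253)), (174, (169, 231, 250)), (178, (173, 236, 253)), (182, (139, 200, 239)), (186, (124, 178, 222)), (190, (153, 213, 241)), (194, (152, 214, 240)), (198, (162, 226, 249)), (202, (133, 191, 229)), (206, (88, 127, 179)), (210, (78, 113, 166)), (214, (72, 105, 164)), (218, (72, 105, 165)), (222, (69, 98, 154)), (226, (66, 95, 148)), (230, (62, 89, 138))]
side -5 [(110, (219, 235, 244)), (114, (188, 231, 248)), (118, (163, 222, 248)
[... 2386 characters left out ...]
7)), (140, (241, 248, 247)), (143, (240, 247, 247)), (146, (239, 247, 247)), (149, (239, 247, 247)), (152, (239, 247, 247)), (155, (238, 247, 247)), (158, (238, 247, 247)), (161, (238, 247, 247)), (164, (237, 247, 247)), (167, (237, 247, 247)), (170, (237, 247, 247)), (173, (237, 247, 247)), (176, (237, 247, 247)), (179, (237, 247, 247)), (182, (236, 247, 247)), (185, (239, 247, 247)), (188, (243, 247, 247)), (191, (244, 248, 247)), (194, (239, 248, 247)), (197, (183, 236, 247)), (200, (182, 235, 247)), (203, (244, 248, 247)), (206, (242, 247, 247)), (209, (243, 247, 247)), (212, (244, 247, 247)), (215, (238, 247, 247)), (218, (231, 247, 247)), (221, (224, 247, 247)), (224, (221, 246, 247))]
```

```bash
python3 -c "
from cell import order;print(order.job_done())"
```

```text
the job is handed in; nothing more can be done
None
```

The job is handed in: the rasp was drawn out, pushed firmly to the stop in the clip and released, then taken by its handle and pushed home steel first in its slot. The last images show the handle end about 2–3 mm from its fully home position; I got no verdict back.

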